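Seat the sample jar and hold the reflector flap at the pointer

ROBOT

A 6-joint arm with a two-finger parallel gripper is mounted at the origin on the work surface. World frame = base frame: x ahead of the robot, y to its left, z up, the work surface at z = 0. Lengths are in m, angles in degrees, forces in N, time in s.
With the tool pointing down it reaches from about 0.3 to 0.75 m from the base axis. Payload 8.5 kg.
Tool frame: the origin (TCP) lies at the very end of the fingers, on their centre line; the grasp point (between the pads) lies 19 mm behind it; z points along the fingers, y is the line along which they close (so a half turn about z gives the same grasp; the last joint's range is limited). The gripper opens to 88 mm and grips with 3 to 60 N. Pads are 18 mm wide; open, the fingers measure 123 mm over their backs; the gripper's body (75 mm by 187 mm) begins 45 mm behind the grasp point.
Start: joints at [56.534, 21.807, 74.336, -0, 83.858, -12.336], TCP at [0.198, 0.513, 0.239] pointing down, gripper open.
Joint ranges: [-178.18, 178.18], [-50.72, 133.34], [12.68, 142.11], [-81.47, 261.47], [9.98, 163.14], [-165.26, 165.26]. Speed limits (degrees/s): [136.94, 136.94, 180, 180, 180, 180].

INTERFACE

Orientations are given as [roll, pitch, yaw] about the fixed x, y, z axes, in that order (R = Rz(yaw) Ry(pitch) Rx(roll)).
In Python, from plant import ctrl, cams, models gives the robot as it stands.
- The arm moves only by the tool creep_tool, called after "Call:" as name(argument=value, ...), one argument or row to a line, values as JSON. Schema: {"type":"object","properties":{"motion":{"type":"array","items":{"type":"array","prefixItems":[{"type":"array","items":{"type":"number"},"minItems":3,"maxItems":3},{"type":"array","items":{"type":"number"},"minItems":3,"maxItems":3}],"minItems":2,"maxItems":2},"minItems":1,"maxItems":10},"jaw":{"type":"number"},"grip_n":{"type":"number"},"only":{"type":"string"},"quiet":{"type":"boolean"},"lines":{"type":"string"}},"required":["motion"],"additionalProperties":false}. motion is a list of rows, 1 to 10 of them, each written [[dx, dy, dz], [rx, ry, rz]]: dx, dy, dz in parts of the range, where 1.0 means 0.8 m, then a rotation vector rx, ry, rz in shares of 90 degrees (1.0 is 90 degrees); each row is the pose to reach, as a shift and turn from the pose commanded when the call began, along the tool's axes at that moment; what a row does not reach only later rows make up. A row lasts 1/12 s, in which the tool goes at most 0.0417 m and 7.16 degrees, less where a joint would pass 70% of its speed; a pose out of reach is approached as far as the arm can. jaw is the opening from 0.0 (shut) to 1.0 (fully open), set as the call begins (left out keeps the last). The fingers move at their own pace and stop on an object; grip_n is the grip in N (left out, the last holds). Time passes only in rows, so rows that do not move let the fingers close. The tool returns the time, the measured TCP pose, the force, the opening and the grip force at its end. only (a regular expression) keeps the lines of the reply that match it, lines (a string "A,B") keeps lines A to B, and quiet returns only ok. Shift and turn numbers lie between -1 and 1, and a call with a number outside is refused. Input that does not fit is refused with a message, and nothing moves.
- ctrl.read_state(): the state, without advancing time (a new reading comes with each control period).
- cams.snapshot(name): name is "scene" or "top"; returns a dict with "color" (420x560x3 uint8, red, green, blue), "fx", "fy", "cx", "cy" (pixels), "R" (3x3) and "t" (3): a world point X has camera coordinates R X + t. Camera axes: x right, y down, z forward; pixel columns grow to the right and rows downward; lengths in m; the calibration is good to about 2 mm. A picture is of the moment at which its call begins. There is no depth.
- ctrl.close_job(): hands the job in; it is judged then, once.
Trained networks look in the newest picture that a camera, given by its name, has taken for a name from the list of things; names that differ only in an ending like _2 or _b are one class to them, and where a whole thing is asked for, a point or a joint stands for the part that bears it (a point fixed in the world has none). Each returns a list of dicts, best first, with "p" (0 to 1); they miss things now and then, are a little off and sometimes report something else, mostly with a low value. They report only what shows in the picture. A call takes as long as a camera call. They do not tell look-alikes from the thing itself.
- models.find_in(camera, query): "centre" ([x, y, z] in m, in the coordinates of the camera as it stood for that picture, good to about 4 mm: the middle of the surface that is visible of it).
- models.trace(camera, query): "region" (420x560 bool, what is visible of it).
- models.spot_point(camera, query): "centre" ([x, y, z] in m, in the coordinates of the camera as it stood for that picture, good to about 4 mm: a listed point, or the origin of a listed thing).
The state is a dict: "time_s": time; "joint_pos": joint angles; "joint_velocities": joint speeds; "effort": joint torques, N m; "tool_pos": TCP position; "ee_rot": TCP orientation; "contact_force": force on the tool from outside, world axes, zero at the start; "wrist_torque": the same for the moment, N m; "opening": opening from 0.0 (shut) to 1.0 (fully open); "finger_force": force on a finger pad.
Only numpy, scipy, OpenCV 4.12 (cv2) and the standard library are available. Lean on these libraries where they do the work, as an engineer would, in place of code of your own. Each camera call takes 0.05 s, during which the arm holds its last target. There are 200 camera calls.

TASK

Pick the squat sample jar (the widest of the things standing in the grey tray) out of the tray and set it down gently, upright, in the round seat of the viewing stand, then let go of it. Then take the stand's white reflector flap by its bar and swing it up until it lies in line with the dark pointer on the quadrant, and finish holding it there: it falls if let go, so the program ends with the gripper still holding the flap at the pointer. The other tray things stay in the tray, and do not disturb the tub, the flask or the pointer.

Things in the scene. Friction and masses are not known exactly. Their poses are not given: they have to be found in the camera images.
- jar: The sample jar: squat closed white plastic cylinder, 44 mm diameter (its lid; 43 below), 45 mm high, about 60 g. Stands upright in the tray in one of four places. Origin at the centre of its underside, z up.
- tray: Open grey tray, fixed, 250 (x) x 230 (y) x 34 mm high, walls and floor 4 mm. Origin under its centre on the table, z up. Jar, vial, weight and square box stand one in each quarter, 55 (x) and 50 mm (y) from its centre within 8; the spoon lies along x through the middle. A gripper closing along the tray's x or y, opened to 60-70 mm, fits round the jar.
- vial: Slim white vial, 27 mm diameter, 52 high, loose in the tray; not wanted. Origin under its centre.
- weight: Steel calibration weight with a knob, 30 mm diameter, 46 high, loose in the tray; not wanted. Origin under its centre.
- cuvette_box: White square box 30 x 30 x 36 high, loose in the tray; not wanted. Origin under its centre.
- spoon: White plastic spoon 130 mm long lying in the tray along its x; not wanted. Origin near the middle of its length, x along it.
- stand: Viewing stand, fixed (place varies): plate 260 x 350 x 16 mm high, y = -165 to 185. Origin on the table below the hinge's middle; z up, x along the hinge. Flap lies to -y, seat at (0, 110). At +x: quadrant arc (x 100 to 125, y 0 to -205, 245 high) and, beside the seat, a fixed torch (x 87 to 125, y 55 to 175, 68 high). Hinge posts 72 high at x = +-90.
- seat (a point): Centre of the inner floor of the round black seat, a shallow cup 74 mm outside, 64 mm inside diameter, its rim 6 mm above this point; the point is 20 mm above the table and the jar's underside rests on it. Axes as the stand's.
- hinge (a point): Middle of the flap's hinge axis, 60 mm above the table; the axis runs along the stand's x.
- flap_bar (a point): Middle of the flap's grip bar: steel, 12 mm round, parallel to the hinge and 210 mm from it, 92 mm free between its arms; only the table is under it at joint 0. 54 mm clear from bar to panel. Can be pinched from straight above, closing across the bar, opened to 50 mm or less; it turns between the pads as the flap swings. Axes turn with the flap.
- flap (a joint): Flap angle (rad): 0 = level on its posts (start), grows as the bar swings up towards the seat; stop at 1.4. White panel 150 (along hinge) x 135 x 4 mm, 15 to 150 mm off the axis. Weighs 0.3 to 0.6 kg; free hinge, falls to 0 when let go. At angle a the bar is at (0, -210 cos a, 60 + 210 sin a) mm in the stand's frame.
- pointer (a joint): Angle (rad) of the dark steel pointer about the same axis, same zero and direction as the flap: in line when both are equal. Set between 0.55 and 1.05; stiff friction keeps it; not to be moved. Strip 200 mm long, 10 wide, beside the flap at x = 108 of the stand, with a round black knob at 170 mm.
- pointer_tip (a point): Outer end of the pointer, 200 mm from the hinge axis, at x = 108 of the stand. Axes turn with the pointer.
- tub: White closed powder tub, 90 mm diameter, 120 high, loose, standing beyond the stand; bystander. Origin under its centre, z up.
- flask: Glass conical flask, 68 mm wide, 88 high, loose, standing beyond the tray; bystander. Origin under its centre, z up.
Things that resemble listed ones, but are neither listed nor needed, are in the scene too. Of the things shaped like the spoon, the white one is meant. Leave any blue look-alike of the vial alone.

How it is judged (in metres and radians):
On the way:
1. the jar stands upright in the seat, released, with the flap still down (horizontal distance between jar and seat below 0.012 m and z of jar in the frame of seat between -0.004 and 0.003 m and angle between jar's own z axis and vertical below 0.1 rad and contact force between the fingers and jar below 0.05 N and value of joint flap below 0.15 rad), for 0.2 s.
At the end, for the whole second after the job is handed in: Jar upright (0.1 rad), at rest and released in the seat, within 12 mm of its centre and 3 mm of its floor; flap within 0.08 rad of the pointer, still (under 0.05 rad/s), held by the fingers (over 0.3 N) and touching no loose thing (horizontal distance between jar and seat below 0.012 m and z of jar in the frame of seat between -0.004 and 0.003 m and angle between jar's own z axis and vertical below 0.1 rad and linear speed of jar below 0.02 m/s and contact force between the fingers and jar below 0.05 N and angle between the z axis of flap_bar and the z axis of pointer_tip, either way round below 0.08 rad and velocity of joint flap between -0.05 and 0.05 rad/s and contact force between the fingers and flap above 0.3 N and contact force between flap and jar below 0.1 N and contact force between flap and tub below 0.1 N and contact force between flap and flask below 0.1 N and contact force between flap and vial below 0.1 N and contact force between flap and weight below 0.1 N and contact force between flap and cuvette_box below 0.1 N and contact force between flap and spoon below 0.1 N); the arm keeps its last pose, push and grip.
It fails at once if the jar is dropped or thrown (moves faster than 0.5 m/s with no finger on it) (linear speed of jar above 0.5 m/s and contact force between the fingers and jar below 0.01 N).
It fails at once if another tray thing is lifted out of the tray or leaves it (x of any of vial, weight, cuvette_box, spoon in the frame of tray above 0.125 m or x of any of vial, weight, cuvette_box, spoon in the frame of tray below -0.125 m or y of any of vial, weight, cuvette_box, spoon in the frame of tray above 0.115 m or y of any of vial, weight, cuvette_box, spoon in the frame of tray below -0.115 m or z of any of vial, weight, cuvette_box, spoon in the frame of tray above 0.06 m).
It fails at once if the tub or the flask is upset or shifted by more than 40 mm (angle between any of tub, flask's own z axis and vertical above 0.4 rad or distance of any of tub, flask from where it was at the start of the episode above 0.04 m).
It fails at once if the pointer is shifted by more than about 0.04 rad (its tip by 8 mm) (distance of pointer_tip from where it was at the start of the episode above 0.008 m).
It also fails if it takes over 51 s, if anything falls off the work surface, if the arm or the gripper's body presses on something with over 40 N, if the wrist force passes 120 N, or if a joint passes its speed limit or range.

## Working session

There is one attempt and no reset: what is moved stays moved. The work goes in short steps, Python scripts to look and compute and a tool call to move; the robot and the scene stay as the last step left them, time stands still between calls to the robot, and variables do not carry over. Pictures are saved under pics/ and viewed, at most 10 in all, crops included, and the job is handed in when it is done.

```bash
ls; mkdir -p pics
```

Create h.py:
```python
import numpy as np,cv2
from plant import ctrl,cams,models
def w(s,c): return s["R"].T@(np.array(c)-s["t"])
def snap(n,f=None):
    s=cams.snapshot(n); s["R"]=np.array(s["R"]);s["t"]=np.array(s["t"])
    if f: cv2.imwrite(f,s["color"][:,:,::-1])
    return s
def px(s,X):
    c=s["R"]@np.array(X)+s["t"]; return np.round([s["fx"]*c[0]/c[2]+s["cx"],s["fy"]*c[1]/c[2]+s["cy"]],0)
```

Run:
```python
from h import *
for n in ("scene","top"):
    s=snap(n,f"pics/{n}.png"); print(n,"cam at",-s["R"].T@s["t"],s["fx"])
    for q in "jar tray vial weight cuvette_box spoon stand seat hinge flap_bar pointer_tip tub flask".split():
        for d in models.spot_point(n,q)[:3]:
            X=w(s,d["centre"]); print(q,round(d["p"],2),X.round(3),px(s,X))
print(ctrl.read_state())
```

```text
pics
scene cam at [1.25293793 0.42446599 0.82466742] 476.61832783164044
jar 0.75 [0.553 0.352 0.003] [392. 287.]
jar 0.21 [ 0.758  0.199 -0.002] [290. 336.]
tray 0.65 [0.51  0.304 0.001] [377. 267.]
vial 0.74 [ 0.48   0.129 -0.   ] [311. 237.]
vial 0.55 [0.455 0.255 0.004] [364. 244.]
vial 0.19 [ 0.509  0.299 -0.001] [374. 267.]
weight 0.67 [0.451 0.352 0.002] [404. 256.]
weight 0.46 [0.568 0.255 0.004] [348. 277.]
weight 0.16 [ 0.757  0.2   -0.002] [290. 336.]
spoon 0.84 [0.5   0.304 0.006] [378. 263.]
spoon 0.79 [ 0.27   0.249 -0.003] [383. 200.]
spoon 0.46 [0.453 0.256 0.003] [364. 244.]
stand 0.9 [ 0.531 -0.154 -0.004] [201. 218.]
seat 0.84 [ 0.515 -0.049  0.019] [240. 219.]
hinge 0.91 [ 0.532 -0.159  0.061] [196. 199.]
flap_bar 0.81 [ 0.564 -0.365  0.061] [121. 184.]
pointer_tip 0.82 [ 0.653 -0.246  0.226] [120. 162.]
tub 0.62 [ 0.76   0.009 -0.005] [209. 306.]
top cam at [0.40556398 0.07721885 1.21488349] 483.2597557683623
jar 0.69 [0.548 0.349 0.006] [176. 205.]
jar 0.32 [ 0.514 -0.054  0.018] [337. 215.]
tray 0.83 [0.506 0.303 0.001] [194. 221.]
tray 0.59 [ 0.756  0.01  -0.00
[... 787 characters left out ...]
 125.]
{'time_s': 1.4, 'joint_pos': array([ 5.65327681e+01,  2.18071779e+01,  7.43344598e+01,  9.13494104e-04,
        8.38584451e+01, -1.23378195e+01]), 'joint_velocities': array([-0.06668326, -0.07351129,  0.05093953,  0.03612617, -0.00982455,
       -0.02133134]), 'effort': array([ 2.53604030e-04, -4.37794197e+01, -2.24728435e+01,  7.13655283e-02,
        3.13536439e-02,  1.26518870e-05]), 'tool_pos': array([0.19827237, 0.51300738, 0.238751  ]), 'ee_rot': array([ 1.79999887e+02, -9.04959226e-04,  1.58870490e+02]), 'contact_force': array([0.30059093, 0.12088395, 0.39067997]), 'wrist_torque': array([ 0.01504748, -0.05490778,  0.03163386]), 'finger_force': 0.0, 'opening': 1.0029000606023288}
```

View pics/scene.png

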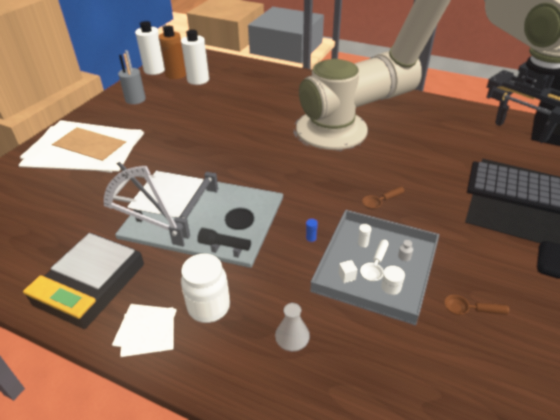

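```bash
python3 -c "
import cv2
a=cv2.imread('pics/top.png');a=a[150:280,110:500];cv2.imwrite('pics/topc.png',cv2.resize(a,None,fx=2,fy=2,interpolation=2))
b=cv2.imread('pics/scene.png')[200:320,310:450];cv2.imwrite('pics/scc.png',cv2.resize(b,None,fx=5,fy=5,interpolation=2))"
```

```text
(no output)
```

View pics/topc.png

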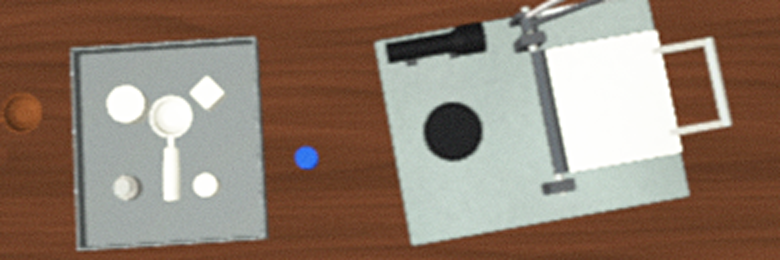

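View pics/scc.png

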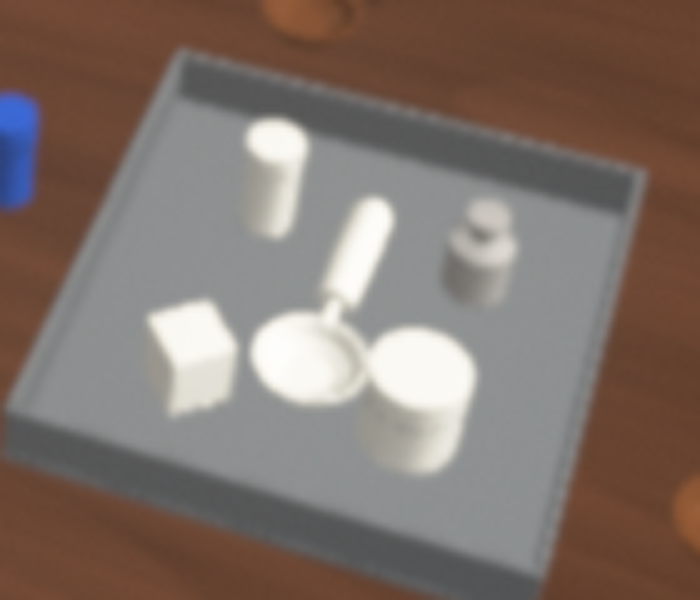

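The picture shows these things that could be taken for the jar (scene pixels):
- squat wide cylinder (392,280)
- slim vial (364,236)
- square box (348,271)
- weight (404,250)
- blue look-alike (311,230)
- tub (205,288)

By the description the jar is the wide cylinder at (392,280), top view (173,202), and the close crop confirms it. The spoon's bowl sits next to it on the -y side, so I'll close the gripper along the tray's x.

Next I'll refine the positions from both views.

Create m.py:
```python
from h import *
from scipy.optimize import least_squares
def best(n,q,near,s):
    c=[d for d in models.trace(n,q)]
    f=[]
    for d in c:
        m=d["region"].astype(np.uint8); k=cv2.connectedComponentsWithStats(m)
        if m.sum()==0: continue
        ys,xs=np.nonzero(m); f.append((np.hypot(*(np.array([xs.mean(),ys.mean()])-near)),m))
    return min(f,key=lambda a:a[0]) if f else None
def box(P): return np.r_[P.min(0),P.max(0)]
th=np.linspace(0,2*np.pi,60)
def cyl(x,y,z,h,r): return np.array([[x+r*np.cos(t),y+r*np.sin(t),z+k] for t in th for k in (0,h)])
def prj(s,P):
    c=P@s["R"].T+s["t"]; return np.c_[s["fx"]*c[:,0]/c[:,2]+s["cx"],s["fy"]*c[:,1]/c[:,2]+s["cy"]]
def fit(q,X0,h,r):
    ob=[]
    for n in ("scene","top"):
        s=snap(n); b=best(n,q,px(s,X0),s)
        if b is None: print("miss",n);continue
        ys,xs=np.nonzero(b[1]); ob.append((s,np.r_[xs.min()-.5,ys.min()-.5,xs.max()+.5,ys.max()+.5])); print(n,b[0].round(1),b[1].sum())
    res=least_squares(lambda v:np.concatenate([box(prj(s,cyl(*v,h,r)))-o for s,o in ob]),X0)
    print(q,res.x.round(4),"resid",res.fun.round(1)); return res.x
```

Run:
```python
from m import *
fit("jar",np.array([.55,.35,.004]),.045,.022)
fit("seat",np.array([.513,-.05,.02]),.006,.037)
P={}
for n in ("scene","top"):
  for _ in range(3):
    s=snap(n)
    for q in "jar tray seat hinge flap_bar pointer_tip stand".split():
        d=models.spot_point(n,q)
        if d: P.setdefault((q,n),[]).append(w(s,d[0]["centre"]))
M={}
for k in sorted(P): print(k,np.round(P[k],3).tolist() if k[0]=="jar" else np.mean(P[k],0).round(4),np.std(P[k],0).round(4))
g=lambda q:np.mean([np.mean(P[(q,n)],0) for n in("scene","top")],0)
d=g("hinge")-g("flap_bar"); psi=np.arctan2(-d[0],d[1]); print("psi",np.degrees(psi))
t=g("pointer_tip")-g("hinge"); print("ptr",np.arctan2(t[2],-(t[:2]@[-np.sin(psi),np.cos(psi)])),t)
```

```text
scene 5.8 574
top 1.7 319
jar [0.5517 0.348  0.0041] resid [-0.1 -0.1 -1.4  0.2 -1.3 -0.1 -0.4  0.7]
scene 45.8 11317
top 44.6 15333
seat [ 0.5496 -0.1621  0.0483] resid [ 72.8  34.2 -75.7 -49.2  69.4  47.7 -77.6 -59.7]
('flap_bar', 'scene') [ 0.5641 -0.3662  0.0611] [0.0013 0.0016 0.0007]
('flap_bar', 'top') [ 0.5619 -0.3656  0.0588] [0.0011 0.0002 0.0012]
('hinge', 'scene') [ 0.5324 -0.1597  0.0599] [0.0007 0.0018 0.0019]
('hinge', 'top') [ 0.5281 -0.1631  0.0591] [0.0006 0.0007 0.0001]
('jar', 'scene') [[0.553, 0.35, -0.0], [0.551, 0.351, 0.003], [0.553, 0.353, 0.004]] [0.0011 0.0011 0.0019]
('jar', 'top') [[0.549, 0.352, 0.004], [0.552, 0.35, 0.004], [0.549, 0.351, 0.002]] [0.0012 0.0009 0.0007]
('pointer_tip', 'scene') [ 0.626  -0.0811  0.1533] [0.0409 0.2371 0.1039]
('pointer_tip', 'top') [ 0.6556 -0.2493  0.223 ] [0.0007 0.0016 0.0008]
('seat', 'scene') [ 0.5123 -0.0516  0.0199] [0.0007 0.0008 0.0002]
('seat', 'top') [ 0.5119 -0.0513  0.0188] [0.0016 0.0013 0.0011]
('stand', 'scene') [ 0.5299 -0.1556 -0.0029] [0.0012 0.0007 0.002 ]
('stand', 'top') [ 0.529  -0.1601  0.0062] [0.0008 0.0015 0.0008]
('tray', 'scene') [0.509  0.3026 0.001 ] [0.0018 0.0023 0.0006]
('tray', 'top') [0.5049 0.301  0.0016] [0.0011 0.0012 0.0007]
psi 9.095088318956757
ptr 1.407237362611675 [ 0.11055245 -0.0038088   0.12867902]
```

The rows are not in the units I measure in: shifts go in shares of 0.8 m and turns go in shares of 90 degrees. I convert before sending: -0.388 m / 0.8 = -0.485, 0.099 m / 0.8 = 0.1238, 66.6 degrees / 90 = 0.74.

Call:
creep_tool(
  motion=[
    [[-0.0488,-0.0031,0.0125],[0,0,0.074]],
    [[-0.0975,-0.0063,0.025],[0,0,0.1478]],
    [[-0.145,-0.0094,0.0375],[0,0,0.2222]],
    [[-0.1938,-0.0125,0.05],[0,0,0.2956]],
    [[-0.2425,-0.0156,0.0625],[0,0,0.37]],
    [[-0.2913,-0.0188,0.075],[0,0,0.4444]],
    [[-0.34,-0.0219,0.0875],[0,0,0.5178]],
    [[-0.3875,-0.025,0.1],[0,0,0.5922]],
    [[-0.4363,-0.0281,0.1125],[0,0,0.6667]],
    [[-0.485,-0.031,0.1238],[0,0,0.74]],
  ],
  jaw=0.76,
  grip_n=15,
)

```text
time_s: 5.03
tool_pos: [0.5528, 0.3488, 0.139]
ee_rot: [-180.0, 0.0, 91.9]
contact_force: [0.1, 0.5, -0.7]
opening: 0.757
finger_force: 0.0
```

Call:
creep_tool(
  motion=[
    [[0,0,0],[0,0,0]],
    [[0,0,0],[0,0,0]],
    [[0,0,0],[0,0,0]],
    [[0,0,0],[0,0,0]],
  ],
)

```text
time_s: 5.37
tool_pos: [0.5503, 0.3508, 0.1403]
ee_rot: [180.0, -0.0, 92.4]
contact_force: [-0.1, 0.5, 0.7]
opening: 0.76
finger_force: 0.0
```

Converted, 0.124 m / 0.8 = 0.155, 0.118 m / 0.8 = 0.1475.

Call:
creep_tool(
  motion=[
    [[0,0,0.0375],[0,0,0]],
    [[0,0,0.075],[0,0,0]],
    [[0,0,0.1063],[0,0,0]],
    [[0,0,0.1313],[0,0,0]],
    [[0,0,0.1475],[0,0,0]],
    [[0,0,0.155],[0,0,0]],
    [[0,0,0.155],[0,0,0]],
    [[0,0,0.155],[0,0,0]],
  ],
)

```text
time_s: 6.03
tool_pos: [0.5511, 0.3507, 0.0168]
ee_rot: [179.9, -0.0, 92.3]
contact_force: [0.0, -0.7, -0.2]
opening: 0.759
finger_force: 0.0
```

```bash
python3 -c "
from h import *
s=snap('scene','pics/a.png');a=cv2.imread('pics/a.png')[180:320,310:470];cv2.imwrite('pics/a.png',cv2.resize(a,None,fx=4,fy=4,interpolation=2))"
```

```text
(no output)
```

View pics/a.png

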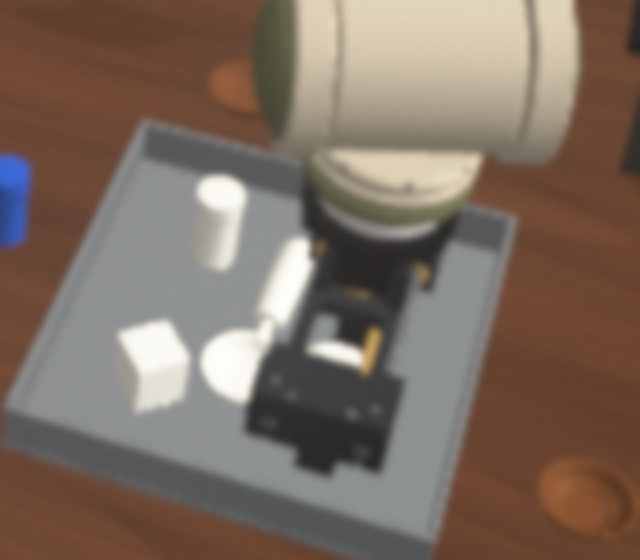

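The crop shows the gripper around the jar, whose lid is at about (340,355), with the fingers on its ±x sides and the spoon untouched. I'll close on it and lift.

Call:
creep_tool(
  motion=[
    [[0,0,0],[0,0,0]],
    [[0,0,0],[0,0,0]],
    [[0,0,0],[0,0,0]],
    [[0,0,0],[0,0,0]],
    [[0,0,0],[0,0,0]],
    [[0,0,0],[0,0,0]],
    [[0,0,0],[0,0,0]],
  ],
  jaw=0.2,
  grip_n=15,
)

```text
time_s: 6.67
tool_pos: [0.5514, 0.35, 0.0162]
ee_rot: [180.0, -0.0, 92.3]
contact_force: [-0.9, 0.4, 4.9]
opening: 0.485
finger_force: 15.0
```

Call:
creep_tool(
  motion=[
    [[0,0,-0.0125],[0,0,0]],
    [[0,0,-0.0375],[0,0,0]],
    [[0,0,-0.0688],[0,0,0]],
    [[0,0,-0.1],[0,0,0]],
    [[0,0,-0.125],[0,0,0]],
    [[0,0,-0.1438],[0,0,0]],
    [[0,0,-0.155],[0,0,0]],
    [[0,0,-0.155],[0,0,0]],
  ],
)

```text
time_s: 7.33
tool_pos: [0.5518, 0.3503, 0.1419]
ee_rot: [179.8, -0.1, 92.3]
contact_force: [-0.2, -0.3, -1.0]
opening: 0.489
finger_force: 15.0
```

Converted, -0.303 m / 0.8 = -0.3788, -0.035 m / 0.8 = -0.0438.

Call:
creep_tool(
  motion=[
    [[-0.015,-0.002,0],[0,0,0]],
    [[-0.0438,-0.006,0],[0,0,0]],
    [[-0.0825,-0.0113,0],[0,0,0]],
    [[-0.125,-0.0173,0],[0,0,0]],
    [[-0.1675,-0.0231,0],[0,0,0]],
    [[-0.21,-0.029,0],[0,0,0]],
    [[-0.2525,-0.0349,0],[0,0,0]],
    [[-0.295,-0.0406,0],[0,0,0]],
    [[-0.3375,-0.0465,0],[0,0,0]],
    [[-0.3788,-0.0523,0],[0,0,0]],
  ],
)

```text
time_s: 8.17
tool_pos: [0.5199, 0.0434, 0.1385]
ee_rot: [-179.8, -0.0, 92.3]
contact_force: [1.0, -0.1, -0.5]
opening: 0.488
finger_force: 15.0
```

Call:
creep_tool(
  motion=[
    [[-0.0375,-0.0053,0],[0,0,0]],
    [[-0.0688,-0.0095,0],[0,0,0]],
    [[-0.0938,-0.0129,0],[0,0,0]],
    [[-0.1113,-0.0154,0],[0,0,0]],
    [[-0.1208,-0.0166,0],[0,0,0]],
    [[-0.1208,-0.0166,0],[0,0,0]],
    [[-0.1208,-0.0166,0],[0,0,0]],
    [[-0.1208,-0.0166,0],[0,0,0]],
  ],
)

```text
time_s: 8.83
tool_pos: [0.5117, -0.0507, 0.1394]
ee_rot: [-180.0, -0.0, 92.3]
contact_force: [-0.0, 0.3, 0.5]
opening: 0.489
finger_force: 15.0
```

Run:
```python
from m import *
s=snap("scene","pics/b.png"); b=cv2.imread('pics/b.png')[140:280,170:310];cv2.imwrite('pics/b.png',cv2.resize(b,None,fx=4,fy=4,interpolation=2))
for n in("scene","top"):
    s=snap(n)
    for q in("jar","seat"):
        for d in models.spot_point(n,q)[:2]: print(n,q,d["p"],w(s,d["centre"]).round(4))
```

```text
scene jar 0.77 [ 0.5138 -0.0488  0.1242]
scene seat 0.83 [ 0.5121 -0.0523  0.0206]
top seat 0.75 [ 0.5141 -0.0509  0.0164]
```

View pics/b.png

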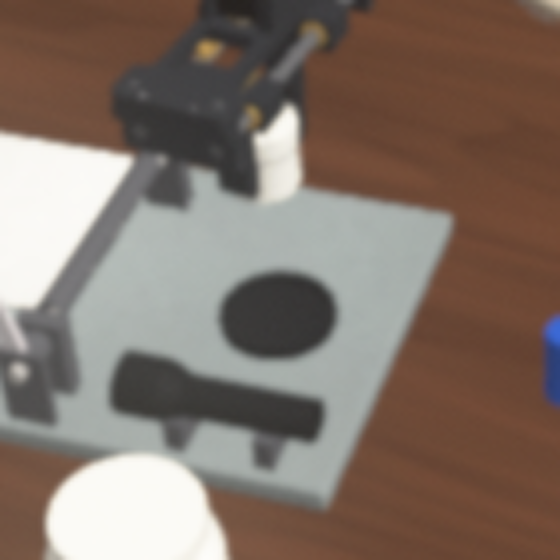

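The crop shows the jar upright in the fingers at (275,160), above the black seat at (278,315). I'll lower it slowly.

Converted, 0.103 m / 0.8 = 0.1288, 0.035 m / 0.8 = 0.0438.

Call:
creep_tool(
  motion=[
    [[0,0,0.0188],[0,0,0]],
    [[0,0,0.0438],[0,0,0]],
    [[0,0,0.0688],[0,0,0]],
    [[0,0,0.09],[0,0,0]],
    [[0,0,0.1075],[0,0,0]],
    [[0,0,0.12],[0,0,0]],
    [[0,0,0.1263],[0,0,0]],
    [[0,0,0.1288],[0,0,0]],
    [[0,0,0.1288],[0,0,0]],
  ],
)

```text
time_s: 9.93
tool_pos: [0.5121, -0.0514, 0.0367]
ee_rot: [-180.0, -0.0, 92.3]
contact_force: [0.8, 0.3, -0.0]
opening: 0.49
finger_force: 15.0
```

Call:
creep_tool(
  motion=[
    [[0,0,0.0013],[0,0,0]],
    [[0,0,0.0025],[0,0,0]],
    [[0,0,0.0038],[0,0,0]],
    [[0,0,0.0038],[0,0,0]],
  ],
)

```text
time_s: 10.27
tool_pos: [0.512, -0.0515, 0.0339]
ee_rot: [180.0, 0.0, 92.3]
contact_force: [-0.5, -0.4, -1.3]
opening: 0.484
finger_force: 15.0
```

Call:
creep_tool(
  motion=[
    [[0,0,0.0006],[0,0,0]],
    [[0,0,0.0013],[0,0,0]],
    [[0,0,0.0013],[0,0,0]],
  ],
)

```text
time_s: 10.52
tool_pos: [0.512, -0.0515, 0.0327]
ee_rot: [-180.0, -0.0, 92.3]
contact_force: [-0.1, 0.8, -0.5]
opening: 0.489
finger_force: 15.0
```

Converted, 0.001 m / 0.8 = 0.0013, 0.0005 m / 0.8 = 0.0006.

Call:
creep_tool(
  motion=[
    [[0,0,0.0006],[0,0,0]],
    [[0,0,0.0013],[0,0,0]],
    [[0,0,0.0013],[0,0,0]],
  ],
)

```text
time_s: 10.77
tool_pos: [0.512, -0.0515, 0.0322]
ee_rot: [180.0, 0.0, 92.3]
contact_force: [-1.7, -1.0, 4.5]
opening: 0.492
finger_force: 15.0
```

```bash
python3 -c "
from plant import ctrl
s=ctrl.read_state();print(s['contact_force'],s['tool_pos'])"
```

```text
[-1.72827906 -1.04376863  4.48689741] [ 0.51202724 -0.05148469  0.03216623]
```

The jar touched the seat at the predicted height, so I'll release it and retreat straight up.

Call:
creep_tool(
  motion=[
    [[0,0,0],[0,0,0]],
    [[0,0,0],[0,0,0]],
    [[0,0,0],[0,0,0]],
    [[0,0,0],[0,0,0]],
    [[0,0,0],[0,0,0]],
    [[0,0,0],[0,0,0]],
  ],
  jaw=0.72,
)

```text
time_s: 11.27
tool_pos: [0.512, -0.0515, 0.0317]
ee_rot: [-180.0, -0.0, 92.3]
contact_force: [0.2, -1.7, 0.6]
opening: 0.719
finger_force: 0.0
```

Call:
creep_tool(
  motion=[
    [[0,0,-0.0125],[0,0,0]],
    [[0,0,-0.0375],[0,0,0]],
    [[0,0,-0.075],[0,0,0]],
    [[0,0,-0.1125],[0,0,0]],
    [[0,0,-0.15],[0,0,0]],
    [[0,0,-0.1813],[0,0,0]],
    [[0,0,-0.2],[0,0,0]],
    [[0,0,-0.21],[0,0,0]],
    [[0,0,-0.21],[0,0,0]],
  ],
)

```text
time_s: 12.02
tool_pos: [0.5124, -0.0516, 0.2016]
ee_rot: [179.8, 0.1, 92.3]
contact_force: [-0.5, -0.3, -1.0]
opening: 0.718
finger_force: 0.0
```

Run:
```python
from m import *
fit("jar",np.array([.512,-.0515,.02]),.045,.022)
for n in("scene","top"):
    s=snap(n)
    for q in("jar","seat","flap_bar","hinge","pointer_tip"):
        for d in models.spot_point(n,q)[:1]: print(n,q,d["p"],w(s,d["centre"]).round(4))
```

```text
scene 7.1 402
top 1.9 61
jar [ 0.5095 -0.0498  0.0174] resid [ 1.5  0.2  2.7  0.7 -5.2 -4.   8.8  2.6]
scene jar 0.75 [ 0.5129 -0.0503  0.0158]
scene seat 0.59 [ 0.5109 -0.0503  0.0188]
scene flap_bar 0.55 [ 0.5614 -0.3644  0.0619]
scene hinge 0.81 [ 0.532  -0.1603  0.0607]
scene pointer_tip 0.7 [ 0.5151 -0.0489  0.0206]
top jar 0.66 [ 0.5061 -0.0529  0.0189]
top seat 0.74 [ 0.5128 -0.052   0.0186]
top flap_bar 0.71 [ 0.5601 -0.3677  0.0577]
top hinge 0.65 [ 0.7588  0.0098 -0.0015]
top pointer_tip 0.51 [ 0.6545 -0.2496  0.2282]
```

Converted, -0.29 m / 0.8 = -0.3625, -0.22 m / 0.8 = -0.275, 69 degrees / 90 = 0.7667.

Call:
creep_tool(
  motion=[
    [[-0.0188,0.0025,0],[0,0,0.0767]],
    [[-0.0563,0.0069,0],[0,0,0.1533]],
    [[-0.1,0.0119,0],[0,0,0.23]],
    [[-0.1438,0.0173,0],[0,0,0.3067]],
    [[-0.1875,0.0225,0],[0,0,0.3833]],
    [[-0.2313,0.0275,0],[0,0,0.46]],
    [[-0.275,0.033,0],[0,0,0.5367]],
    [[-0.3125,0.0375,0],[0,0,0.6133]],
    [[-0.3438,0.0413,0],[0,0,0.69]],
    [[-0.3625,0.0435,0],[0,0,0.7667]],
  ],
  jaw=0.5,
)

```text
time_s: 13.65
tool_pos: [0.5581, -0.3427, 0.1992]
ee_rot: [180.0, 0.0, 22.8]
contact_force: [0.9, 1.2, 0.4]
opening: 0.498
finger_force: 0.0
```

Run:
```python
from h import *
s=ctrl.read_state();print(s["tool_pos"],s["ee_rot"],s["joint_pos"].round(1))
yaw=np.radians(s["ee_rot"][2]);d=np.array([.5625,-.366])-s["tool_pos"][:2]
print(d@[np.cos(yaw),np.sin(yaw)],d@[np.sin(yaw),-np.cos(yaw)])
```

```text
[ 0.55808795 -0.34266475  0.19919162] [1.79994655e+02 1.75648537e-02 2.28207253e+01] [-41.9  34.1  59.7  -0.   86.3  25.3]
-0.004983865088574401 0.023219840072157216
```

Converted, 0.05 m / 0.8 = 0.0625, 0.0256 m / 0.8 = 0.032, 14.2 degrees / 90 = 0.1578.

Call:
creep_tool(
  motion=[
    [[-0.0041,0.016,0],[0,0,0.0789]],
    [[-0.0083,0.032,0.025],[0,0,0.1578]],
    [[-0.0083,0.032,0.0563],[0,0,0.1578]],
    [[-0.0083,0.032,0.0625],[0,0,0.1578]],
    [[-0.0083,0.032,0.0625],[0,0,0.1578]],
    [[-0.0083,0.032,0.0625],[0,0,0.1578]],
  ],
  jaw=0.5,
)

```text
time_s: 14.15
tool_pos: [0.5626, -0.3658, 0.1506]
ee_rot: [180.0, -0.0, 9.1]
contact_force: [0.3, 0.2, 0.9]
opening: 0.498
finger_force: 0.0
```

Run:
```python
from m import *
s=snap("scene","pics/c0.png"); t=snap("top","pics/c1.png")
a=cv2.imread('pics/c0.png')[110:290,60:300];b=cv2.imread('pics/c1.png')[110:290,280:520]
cv2.imwrite('pics/c.png',cv2.resize(np.vstack([a,b]),None,fx=2,fy=1.65 and 2,interpolation=2)[:, :][:720]);
cv2.imwrite('pics/c.png',cv2.resize(np.hstack([a,b]),(800,300),interpolation=2))
for n in("scene","top"):
    s=snap(n)
    for q in("jar","seat","flap_bar"):
        for d in models.spot_point(n,q)[:1]: print(n,q,d["p"],w(s,d["centre"]).round(4))
```

```text
scene jar 0.68 [ 0.5132 -0.0524  0.0185]
scene seat 0.56 [ 0.5147 -0.052   0.0204]
scene flap_bar 0.66 [ 0.564  -0.367   0.0582]
top jar 0.83 [ 0.5089 -0.049   0.017 ]
top seat 0.67 [ 0.511  -0.0509  0.0144]
top flap_bar 0.19 [ 0.7576  0.0065 -0.0012]
```

View pics/c.png

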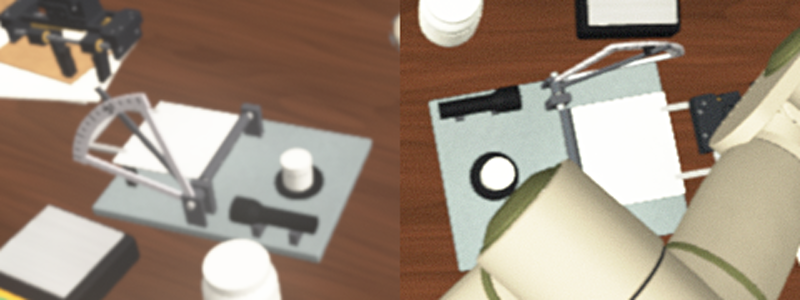

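The left view shows the jar upright in the middle of the black seat (298,172), with the gripper above the flap's bar. The right view shows the gripper between the bar's arms (668 to 700, 105 to 175). I'll descend and pinch.

Converted, 0.109 m / 0.8 = 0.1363, 0.06 m / 0.8 = 0.075.

Call:
creep_tool(
  motion=[
    [[0,0,0.0375],[0,0,0]],
    [[0,0,0.075],[0,0,0]],
    [[0,0,0.1],[0,0,0]],
    [[0,0,0.1188],[0,0,0]],
    [[0,0,0.1313],[0,0,0]],
    [[0,0,0.1363],[0,0,0]],
    [[0,0,0.1363],[0,0,0]],
  ],
)

```text
time_s: 15.23
tool_pos: [0.5622, -0.3659, 0.0403]
ee_rot: [-180.0, 0.0, 9.1]
contact_force: [-1.0, 0.8, 0.4]
opening: 0.501
finger_force: 0.0
```

Call:
creep_tool(
  motion=[
    [[0,0,0],[0,0,0]],
    [[0,0,0],[0,0,0]],
    [[0,0,0],[0,0,0]],
    [[0,0,0],[0,0,0]],
    [[0,0,0],[0,0,0]],
    [[0,0,0],[0,0,0]],
    [[0,0,0],[0,0,0]],
    [[0,0,0],[0,0,0]],
  ],
  jaw=0.0,
  grip_n=30,
)

```text
time_s: 15.9
tool_pos: [0.5626, -0.3669, 0.0414]
ee_rot: [179.9, -0.1, 9.1]
contact_force: [0.5, -5.2, 2.3]
opening: 0.121
finger_force: 29.3
```

Converted, -0.0818 m / 0.8 = -0.1023, -0.0661 m / 0.8 = -0.0826.

Call:
creep_tool(
  motion=[
    [[0,-0.0009,-0.021],[0,0,0]],
    [[0,-0.0034,-0.0419],[0,0,0]],
    [[0,-0.0075,-0.0624],[0,0,0]],
    [[0,-0.0134,-0.0826],[0,0,0]],
    [[0,-0.0208,-0.1023],[0,0,0]],
  ],
)

```text
time_s: 16.32
tool_pos: [0.5599, -0.3497, 0.1231]
ee_rot: [180.0, -0.0, 9.1]
contact_force: [2.1, -0.2, -2.3]
opening: 0.114
finger_force: 29.8
```

Call:
creep_tool(
  motion=[
    [[0,-0.0089,-0.019],[0,0,0]],
    [[0,-0.0194,-0.0371],[0,0,0]],
    [[0,-0.0313,-0.0545],[0,0,0]],
    [[0,-0.0444,-0.0709],[0,0,0]],
    [[0,-0.0589,-0.086],[0,0,0]],
    [[0,-0.0589,-0.086],[0,0,0]],
    [[0,-0.0589,-0.086],[0,0,0]],
  ],
)

```text
time_s: 16.9
tool_pos: [0.552, -0.3002, 0.1912]
ee_rot: [-179.8, 0.1, 9.2]
contact_force: [3.6, 3.9, -7.5]
opening: 0.105
finger_force: 30.2
```

Create p.py:
```python
from m import *
psi=np.radians(9.1);H=np.array([.5302,-.1605,.060]);ex=np.array([np.cos(psi),np.sin(psi),0]);ey=np.array([-np.sin(psi),np.cos(psi),0])
T=[]
for n in("scene","top","scene","top"):
    s=snap(n)
    for d in models.spot_point(n,"pointer_tip")[:2]:
        X=w(s,d["centre"])-H
        if abs(X@ex-.108)<.03: print(n,"tip ang",np.arctan2(X[2],-X@ey).round(3),np.hypot(X[2],X@ey).round(3))
    for d in models.spot_point(n,"flap_bar")[:1]:
        X=w(s,d["centre"])-H; print(n,"bar ang",np.arctan2(X[2],-X@ey).round(3),np.hypot(X[2],X@ey).round(3),(X@ex).round(3))
    for d in models.trace(n,"pointer")[:1]:
        ys,xs=np.nonzero(d["region"]); C=-s["R"].T@s["t"]
        r=np.c_[(xs-s["cx"])/s["fx"],(ys-s["cy"])/s["fy"],np.ones(len(xs))]@s["R"]
        k=(.108-(C-H)@ex)/(r@ex); Q=C+r*k[:,None]-H; Y=-Q@ey;Z=Q[:,2]; rho=np.hypot(Y,Z);a=np.arctan2(Z,Y)
        m=(rho>.06)&(rho<.22); print(n,len(xs),"trace ang",np.median(a[m]).round(3),np.percentile(a[m],[10,90]).round(3),rho.max().round(3))
```

```bash
python3 p.py
python3 -c "
from h import *
s=snap('scene','pics/d.png');a=cv2.imread('pics/d.png')[110:250,80:260];cv2.imwrite('pics/d.png',cv2.resize(a,None,fx=4,fy=4,interpolation=2))"
```

```text
scene tip ang 0.993 0.197
scene bar ang 0.836 0.21 0.001
  return _methods._mean(a, axis=axis, dtype=dtype,
  ret = ret.dtype.type(ret / rcount)
Traceback (most recent call last):
  File "p.py", line 15, in <module>
    m=(rho>.06)&(rho<.22); print(n,len(xs),"trace ang",np.median(a[m]).round(3),np.percentile(a[m],[10,90]).round(3),rho.max().round(3))
                                                                                ~~~~~~~~~~~~~^^^^^^^^^^^^^^
IndexError: index -1 is out of bounds for axis 0 with size 0
```

View pics/d.png

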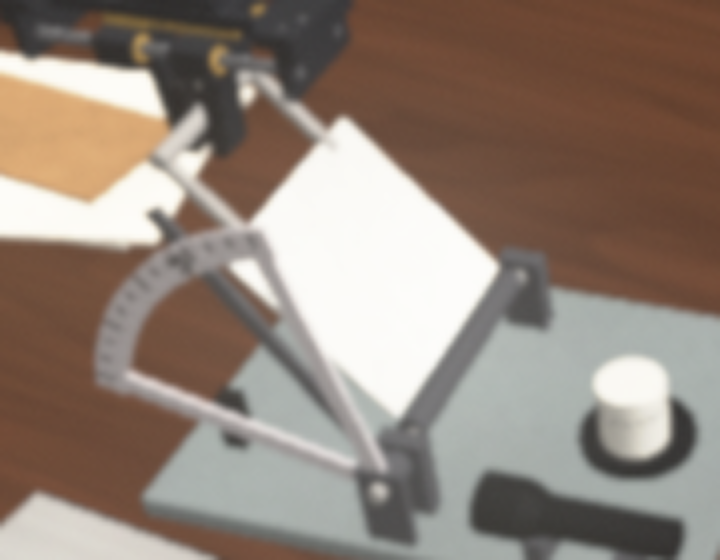

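The crop shows the jar standing in the seat at (632,430). The flap is held, and the pointer runs from its tip (155,215) past the knob (182,258) to about (330,400), still slightly steeper than the flap. I'll convert those pixels to an angle.

Run:
```python
from h import *
psi=np.radians(9.1);H=np.array([.5302,-.1605,.060]);ex=np.array([np.cos(psi),np.sin(psi),0]);ey=np.array([-np.sin(psi),np.cos(psi),0])
s=snap("scene");C=-s["R"].T@s["t"];P=[]
for x,y in((155,215),(182,258),(250,316),(330,400)):
    r=s["R"].T@[(x/4+80-s["cx"])/s["fx"],(y/4+110-s["cy"])/s["fy"],1]
    Q=C+r*(.108-(C-H)@ex)/(r@ex)-H; P.append((-Q@ey,Q[2])); print(np.round(P[-1],3),np.arctan2(Q[2],-Q@ey).round(3),np.hypot(*P[-1]).round(3))
a,b=P[0],P[-1];print("slope",np.arctan2(a[1]-b[1],a[0]-b[0]))
for n in("scene","top")*3:
    s=snap(n)
    for q in("pointer_tip","flap_bar"):
        for d in models.spot_point(n,q)[:1]:
            X=w(s,d["centre"])-H; print(n,q,np.arctan2(X[2],-X@ey).round(3),np.hypot(X[2],X@ey).round(3))
st=ctrl.read_state();X=st["tool_pos"]-[0,0,-.019]-H;print("tool",np.arctan2(X[2],-X@ey),np.hypot(X[2],X@ey),st["time_s"])
```

```text
[0.109 0.16 ] 0.974 0.194
[0.1   0.133] 0.928 0.167
[0.066 0.1  ] 0.984 0.12
[0.028 0.047] 1.027 0.055
slope 0.9529980142306678
scene pointer_tip 0.993 0.197
scene flap_bar 0.826 0.211
top pointer_tip 0.99 0.197
top flap_bar -3.032 0.519
scene pointer_tip 1.003 0.194
scene flap_bar 0.822 0.212
top pointer_tip 0.989 0.196
top flap_bar -3.016 0.461
scene pointer_tip 0.993 0.198
scene flap_bar 0.822 0.21
top pointer_tip 0.983 0.196
top flap_bar -3.001 0.425
tool 0.8107172280584388 0.20625746866281408 18.1
```

Converted, -0.0276 m / 0.8 = -0.0345, -0.0226 m / 0.8 = -0.0283.

Call:
creep_tool(
  motion=[
    [[0,-0.0056,-0.0055],[0,0,0]],
    [[0,-0.0116,-0.0106],[0,0,0]],
    [[0,-0.0176,-0.0158],[0,0,0]],
    [[0,-0.0239,-0.0206],[0,0,0]],
    [[0,-0.0293,-0.0245],[0,0,0]],
    [[0,-0.0345,-0.0283],[0,0,0]],
    [[0,-0.0345,-0.0283],[0,0,0]],
    [[0,-0.0345,-0.0283],[0,0,0]],
    [[0,-0.0345,-0.0283],[0,0,0]],
    [[0,-0.0345,-0.0283],[0,0,0]],
  ],
)

```text
time_s: 18.93
tool_pos: [0.5477, -0.2729, 0.2119]
ee_rot: [-179.6, 0.1, 9.2]
contact_force: [5.4, 7.0, -12.5]
opening: 0.1
finger_force: 30.7
```

Run:
```python
from h import *
psi=np.radians(9.1);H=np.array([.5302,-.1605,.060]);ey=np.array([-np.sin(psi),np.cos(psi),0])
for n in("scene","top")*3:
    s=snap(n)
    for q in("pointer_tip","flap_bar","jar"):
        for d in models.spot_point(n,q)[:1]:
            X=w(s,d["centre"])-H; print(n,q,np.arctan2(X[2],-X@ey).round(3),np.hypot(X[2],X@ey).round(3),(X+H).round(3))
st=ctrl.read_state();X=st["tool_pos"]-[0,0,-.019]-H;print("tool",np.arctan2(X[2],-X@ey),np.hypot(X[2],X@ey),st["time_s"],st["contact_force"],st["finger_force"])
s=snap('scene','pics/e.png');a=cv2.imread('pics/e.png')[110:250,80:260];cv2.imwrite('pics/e.png',cv2.resize(a,None,fx=4,fy=4,interpolation=2))
```

```text
scene pointer_tip 1.011 0.196 [ 0.654 -0.246  0.226]
scene flap_bar 0.999 0.211 [ 0.549 -0.273  0.237]
scene jar -2.792 0.123 [ 0.514 -0.046  0.018]
top pointer_tip 0.997 0.196 [ 0.655 -0.248  0.225]
top flap_bar -2.787 0.117 [ 0.512 -0.052  0.019]
top jar -2.801 0.119 [ 0.509 -0.05   0.02 ]
scene pointer_tip 1.008 0.198 [ 0.651 -0.248  0.227]
scene flap_bar 1.002 0.212 [ 0.547 -0.273  0.238]
scene jar -2.785 0.118 [ 0.516 -0.051  0.019]
top pointer_tip 0.98 0.197 [ 0.657 -0.251  0.223]
top jar -2.773 0.117 [ 0.509 -0.053  0.018]
scene pointer_tip 1.0 0.2 [ 0.655 -0.25   0.228]
scene flap_bar 1.003 0.208 [ 0.55  -0.271  0.236]
scene jar -2.791 0.119 [ 0.513 -0.05   0.019]
top pointer_tip 0.995 0.197 [ 0.653 -0.25   0.225]
top jar -2.776 0.12 [ 0.508 -0.05   0.017]
tool 0.9836678914518875 0.20527502898553018 20.1333 [  6.85760677   7.12385644 -12.61603689] 30.667055547237396
```

View pics/e.png

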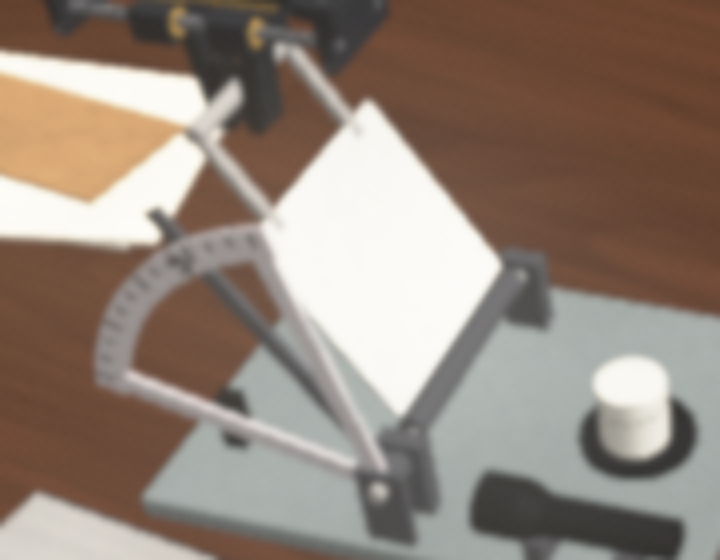

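Run:
```python
from h import *
psi=np.radians(9.1);H=np.array([.5302,-.1605,.060]);ex=np.array([np.cos(psi),np.sin(psi),0]);ey=np.array([-np.sin(psi),np.cos(psi),0])
s=snap("scene")
def uv(x,r,a):
    c=s["R"]@(H+x*ex-r*np.cos(a)*ey+[0,0,r*np.sin(a)])+s["t"]
    return np.round([4*(s["fx"]*c[0]/c[2]+s["cx"]-80),4*(s["fy"]*c[1]/c[2]+s["cy"]-110)],0)
for a in(.9,.94,.98,1.02): print(a,"corner",uv(-.075,.15,a),"far inner",uv(-.075,.015,a),"ptr tip",uv(.108,.2,a),"knob",uv(.108,.17,a),"ptr low",uv(.108,.06,a),"bar end",uv(.052,.21,a))
```

```text
0.9 corner [349. 105.] far inner [495. 264.] ptr tip [131. 216.] knob [173. 257.] ptr low [315. 397.] bar end [171. 145.]
0.94 corner [355. 102.] far inner [496. 263.] ptr tip [140. 211.] knob [180. 252.] ptr low [318. 396.] bar end [180. 140.]
0.98 corner [361.  98.] far inner [497. 263.] ptr tip [149. 206.] knob [187. 248.] ptr low [321. 394.] bar end [189. 134.]
1.02 corner [368.  95.] far inner [497. 263.] ptr tip [158. 201.] knob [195. 244.] ptr low [324. 393.] bar end [198. 129.]
```

The crop and the calibration put the flap at about 0.98 to 1.00 rad and the pointer at about 0.97 to 1.00, so they line up within tolerance. The flap is still and held, and the jar is upright in the seat at (632,430), so I'll hand it in.

```bash
python3 -c "
from plant import ctrl
print(ctrl.close_job())"
```

```text
the job is handed in; nothing more can be done
None
```

I set the jar upright in the seat and let go of it; the gripper holds the flap at about 0.99 rad, in line with the pointer to within about 0.03 rad by camera, and I handed the job in at about 20 s (no verdict was shown).

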